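# Swap the cogs of two rear hubs and fit their spacers

### The job

The cogs of the two rear hubs standing in the wooden blocks were put on the wrong way round: swap them, parking one flat on the clear bench meanwhile, so that the large cog sits fully down on the high-flange hub and the small cog on the low-flange hub. Then slip a spacer over each driver, down onto the cog: the tall spacer on the high-flange hub with its long driver, the thin one on the low-flange hub with its short driver. Leave the repair tin, the oil can and the open-ended spanner beside them where they are.

Things in the scene. Friction and masses are not known exactly. Their poses are not given: they have to be found in the camera images.
- high_flange_hub: Aluminium rear hub, high flanges (82 mm across, six big holes), long driver; upright and fixed in a wooden block 100 x 100 x 28 mm. Origin: centre of its underside, z up. Cogs rest on a 39 mm shoulder at z = 98 mm; above it the splined driver, 26 mm across, 36 mm long (end tapered), then a 12 mm axle end to z = 139 mm. Carries the small cog at first.
- low_flange_hub: Aluminium rear hub, low flanges (56 mm across), short driver; upright and fixed in a wooden block 100 x 100 x 28 mm. Origin: centre of its underside, z up. Cogs rest on a 39 mm shoulder at z = 98 mm; above it the splined driver, 26 mm across, 24 mm long (end tapered), then a 12 mm axle end to z = 127 mm. Carries the large cog at first.
- large_cog: Dark steel slip-on cog, 21 teeth, 91 mm over the teeth, small round holes: toothed plate 3 mm thick, on it a round boss 48 mm in diameter from 3 to 15 mm above the underside; bore 30 mm. Grasp across the boss from above. Origin at the centre of the underside, z up, boss up. About 0.16 kg.
- small_cog: Grey-brown steel slip-on cog, 16 teeth, 69 mm over the teeth: toothed plate 3 mm thick, on it a round boss 48 mm in diameter from 3 to 15 mm above the underside; bore about 29 mm. Grasp across the boss from above. Origin at the centre of the underside, z up, boss up. About 0.11 kg.
- tall_spacer: Plain aluminium ring with two dark grooves, the wider of the two: 48 mm outside, 29 mm bore, 22 mm tall, lying flat on the bench. Origin at the centre of the underside, z up. Lift it as it lies, without turning it over.
- thin_spacer: Plain aluminium ring, the narrower of the two: 40 mm outside, 29 mm bore, 10 mm tall, lying flat on the bench. Origin at the centre of the underside, z up. Lift it as it lies.
- patch_tin: Bystander: green-lidded puncture-repair tin, 71 x 108 mm (longer along its y), 28 mm tall, shut, lying behind the hubs. Origin at the centre of the underside.
- pump_oiler: Bystander: small oil can with a spout, 57 x 65 mm, 129 mm tall, standing behind the hubs. Origin at the centre of the underside.
- spanner: Bystander: steel open-ended spanner, 186 mm long (along its y), 34 mm wide, 6 mm thick, lying to the left of the hubs. Origin at the centre of the underside. Apart from the things listed here, the bench is clear from x = 0.38 to 0.62 m between y = -0.36 and 0.24 m.
Things that resemble listed ones, but are neither listed nor needed, are in the scene too. What is shaped like the small_cog but red is not meant. Leave any red look-alike of the low_flange_hub alone.

How it is judged (in metres and radians):
On the way:
1. both cogs swapped and fully down on their right hubs (horizontal distance between large_cog and high_flange_hub below 0.005 m and z of large_cog in the frame of high_flange_hub between 0.095 and 0.101 m and angle between each of large_cog, small_cog's own z axis and vertical below 0.12 rad and horizontal distance between small_cog and low_flange_hub below 0.005 m and z of small_cog in the frame of low_flange_hub between 0.095 and 0.101 m), for 0.2 s.
At the end, for the whole second after the job is handed in: Large cog on the high-flange hub, small cog on the low-flange hub, each flat on the shoulder, boss up; tall spacer flat on the large cog, thin spacer flat on the small one. All within 3 mm in height, 5 mm of centre and 0.12 rad of level, released and at rest (all of step 1 and horizontal distance between tall_spacer and high_flange_hub below 0.005 m and z of tall_spacer in the frame of high_flange_hub between 0.11 and 0.116 m and angle between each of tall_spacer, thin_spacer's own z axis and vertical below 0.12 rad and horizontal distance between thin_spacer and low_flange_hub below 0.005 m and z of thin_spacer in the frame of low_flange_hub between 0.11 and 0.116 m and linear speed of each of large_cog, small_cog, tall_spacer, thin_spacer below 0.02 m/s); the robot touches nothing.
It fails at once if the repair tin was shifted by more than 25 mm (distance of patch_tin from where it was at the start of the episode above 0.025 m).
It fails at once if the oil can was shifted by more than 25 mm (distance of pump_oiler from where it was at the start of the episode above 0.025 m).
It fails at once if the spanner was shifted by more than 25 mm (distance of spanner from where it was at the start of the episode above 0.025 m).
It also fails if it takes over 102 s, if anything falls off the work surface, if the arm or the gripper's body presses on something with over 40 N, if the wrist force passes 120 N, or if a joint passes its speed limit or range.

### The arm

A 7-joint arm with a two-finger parallel gripper is mounted at the origin on a cart in front of the work surface, level with it; the furniture and walls round the work are solid. World frame = base frame: x ahead of the robot, y to its left, z up, the work surface at z = 0. Lengths are in m, angles in degrees, forces in N, time in s.
With the tool pointing down it reaches from about 0.4 to 0.85 m from the base axis. Payload 4.5 kg.
Tool frame: the origin (TCP) lies on the centre line of the jaws, within the pads' length; the fingertips stand 22 mm ahead of it and the grasp point (between the pads) lies 3 mm ahead of it; z points along the fingers, y is the direction in which the jaws open and shut (so a half turn about z gives the same grasp; the last joint's range is limited). The gripper opens to 88 mm and grips with 3 to 60 N. Pads are 18 mm wide; open, the fingers measure 123 mm over their backs; the gripper's body (75 mm by 187 mm) begins 45 mm behind the grasp point.
Start: joints at [-69.912, 39.483, -11.15, 89.685, 9.013, 51.709, -12.324], TCP at [0.195, 0.594, 0.261] pointing down, gripper open.
Joint ranges: [-172.22, 172.22], [-26.19, 119.32], [-84.43, 86.54], [7.71, 146.69], [-57.33, 237.33], [2.42, 119.75], [-152.13, 152.13]. Speed limits (degrees/s): [147.25, 147.25, 180, 180, 180, 180, 180].

### API

Orientations are given as [roll, pitch, yaw] about the fixed x, y, z axes, in that order (R = Rz(yaw) Ry(pitch) Rx(roll)).
In Python, from bench import r, get_image gives the robot as it stands.
- The arm moves only by the shell command python3 -m jog 'ROWS' [FORCE]. ROWS is JSON, a list of rows, each a list of 3 entries, a list of its own where there are three numbers: the shift along the tool's x, y, z scaled (see below), then the turn, a rotation vector about the tool's x, y, z scaled (see below), then the opening, from 0 (shut) to 1 (fully open). In form: [[[tx, ty, tz], [wx, wy, wz], claw], ...]. A call has 1 to 10 rows; each row shifts and turns the commanded pose from where the row before left it, along the tool's axes as they then stand; what a row does not reach is not made up. The controller multiplies each number of a shift by 500 mm and each number of a turn by pi rad. A row lasts 1/10 s, in which the tool goes at most 50 mm and 8.59 degrees, less where a joint would pass 70% of its speed; a pose out of reach is approached as far as the arm can. A call with a number of a shift or a turn outside -1 to 1 is refused whole. A call with a gripper value outside its range is refused whole. The fingers move at their own pace and stop on an object; FORCE is the grip in N (left out, the last holds). Time passes only in rows, so rows that do not move let the fingers close. It gives the time, the measured TCP pose, the force and the opening at its end, in the units of the state.
- r.state(): the state, without advancing time (a new reading comes with each control period).
- get_image(name): name is "scene" or "side" or "wrist"; returns a dict with "image" (400x640x3 uint8, red, green, blue), "mtx" (3x3 intrinsics, pixels), "camera_from_world" (4x4, takes a point from world to camera coordinates). Camera axes: x right, y down, z forward; pixel columns grow to the right and rows downward; lengths in m; the calibration is good to about 2 mm. The wrist camera is an equidistant fisheye: a pixel r from the principal point sees the ray r / f radians off the axis. A picture is of the moment at which its call begins. There is no depth.
- r.sign_off(): hands the job in, once; it reports no verdict.
The state is a dict: "clock": time; "joint_pos": joint angles; "qd": joint speeds; "tau": joint torques, N m; "eef_pos": TCP position; "tcp_rot": TCP orientation; "contact_force": force on the tool from outside, world axes, zero at the start; "torque": the same for the moment, N m; "gripper_width": finger opening in m.
Only numpy, scipy, OpenCV 4.12 (cv2) and the standard library are available. Lean on these libraries where they do the work, as an engineer would, in place of code of your own. Each camera call takes 0.05 s, during which the arm holds its last target. There are 200 camera calls.

## Working session

There is one attempt and no reset: what is moved stays moved. The work goes in short steps, Python scripts to look and compute and a shell command to move; the robot and the scene stay as the last step left them, time stands still between calls to the robot, and variables do not carry over. Pictures are saved under pics/ and viewed, on a budget of 14 in all, crops included, one or two more only if the job needs it, and the job is handed in when it is done.

```bash
mkdir -p pics; ls; python3 - <<'E'
from bench import r, get_image
import cv2,numpy as np
print(r.state())
for n in("scene","side"):
    d=get_image(n); cv2.imwrite(f"pics/{n}0.png",d["image"][...,::-1]); print(n,d["mtx"].tolist(),np.round(d["camera_from_world"],4).tolist())
E
```

```text
pics
{'clock': 0.0, 'joint_pos': array([-69.91054858,  39.53340763, -11.14550009,  89.74446507,
         9.01133   ,  51.70932484, -12.324173  ]), 'qd': array([ 0.03735819,  0.02530548, -0.07064486, -0.0158251 , -0.04027678,
       -0.01875134,  0.03263695]), 'tau': array([ 5.89352458e-04, -5.27554107e+01, -1.26690332e+00, -1.53428221e+01,
       -5.27124968e-02,  6.71557340e-03,  1.75108448e-04]), 'eef_pos': array([0.19456983, 0.5933197 , 0.25990974]), 'tcp_rot': array([-1.79894755e+02,  6.18384636e-03,  1.61851796e+02]), 'contact_force': array([0.52396927, 0.21219867, 0.04062696]), 'torque': array([-0.00981613, -0.02890007,  0.00446907]), 'gripper_width': 0.08818957730382695}
scene [[421.84876665152376, 0.0, 323.52715647557227], [0.0, 421.84876665152376, 204.56693710560995], [0.0, 0.0, 1.0]] [[0.6366, -0.7712, 0.005, -0.3167], [-0.45, -0.3767, -0.8097, 0.3724], [0.6263, 0.5132, -0.5868, 0.8991], [0.0, 0.0, 0.0, 1.0]]
side [[497.43942999203637, 0.0, 317.39278849942934], [0.0, 497.43942999203637, 199.11053675515447], [0.0, 0.0, 1.0]] [[-0.9516, -0.307, -0.0142, 0.5882], [-0.1788, 0.5903, -0.7871, 0.1414], [0.25, -0.7465, -0.6166, 1.1324], [0.0, 0.0, 0.0, 1.0]]
```

View pics/scene0.png

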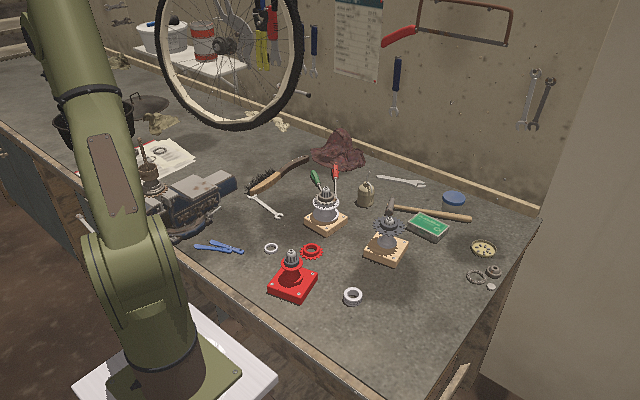

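View pics/side0.png

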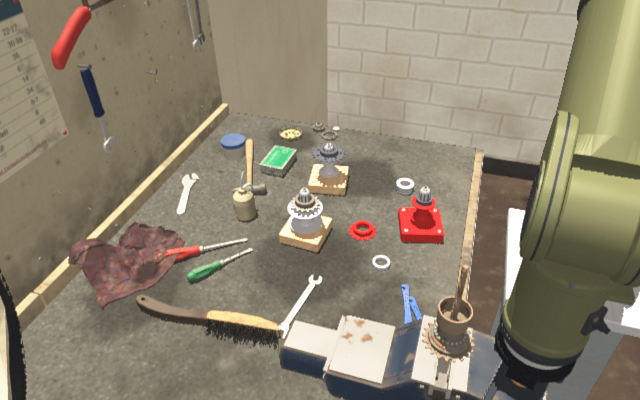

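```bash
cat > h.py <<'E'
from bench import r, get_image
import cv2,numpy as np
def shot(n): return get_image(n)
def ray(d,u,v):
    T=d["camera_from_world"];R=T[:3,:3];c=-R.T@T[:3,3]
    w=R.T@np.linalg.inv(d["mtx"])@np.array([u,v,1.]); return c,w
def atz(d,u,v,z):
    c,w=ray(d,u,v); return c+w*(z-c[2])/w[2]
def proj(d,P):
    P=np.atleast_2d(P);T=d["camera_from_world"];q=P@T[:3,:3].T+T[:3,3]; p=q@d["mtx"].T; return p[:,:2]/p[:,2:]
def circ(cx,cy,z,rad,n=60):
    t=np.linspace(0,2*np.pi,n);return np.c_[cx+rad*np.cos(t),cy+rad*np.sin(t),0*t+z]
def crop(d,x,y,w,h,s,draw=()):
    im=cv2.resize(np.ascontiguousarray(d["image"][y:y+h,x:x+w,::-1]),None,fx=s,fy=s,interpolation=cv2.INTER_CUBIC)
    for P,c in draw:
        q=((proj(d,P)-[x,y]+.5)*s).astype(int); cv2.polylines(im,[q],False,c,1,cv2.LINE_AA)
    return im
E
python3 - <<'E'
from h import *
a=shot("scene");b=shot("side")
cv2.imwrite("pics/c1.png",np.vstack([crop(a,245,170,200,140,4)[:, :],])); cv2.imwrite("pics/c2.png",crop(b,270,130,190,150,4))
for n,d,l in(("scene",a,dict(hiTop=(324,190,.139),loTop=(389,216,.127),thin=(271,247,.01),tall=(352,296,.022),redhub=(291,252,.127),redcog=(312,251,.01))),("side",b,dict(hiTop=(305,190,.139),loTop=(328,146,.127),thin=(381,262,.01),tall=(405,184,.022),redhub=(425,190,.127)))):
    for k,v in l.items(): print(n,k,np.round(atz(d,*v),3))
E
```

```text
scene hiTop [0.601 0.085 0.139]
scene loTop [ 0.631 -0.122  0.127]
scene thin [0.422 0.136 0.01 ]
scene tall [ 0.413 -0.163  0.022]
scene redhub [ 0.353 -0.015  0.127]
scene redcog [0.485 0.033 0.01 ]
side hiTop [0.614 0.097 0.139]
side loTop [ 0.625 -0.116  0.127]
side thin [0.421 0.142 0.01 ]
side tall [ 0.419 -0.152  0.022]
side redhub [0.356 0.002 0.127]
```

View pics/c1.png

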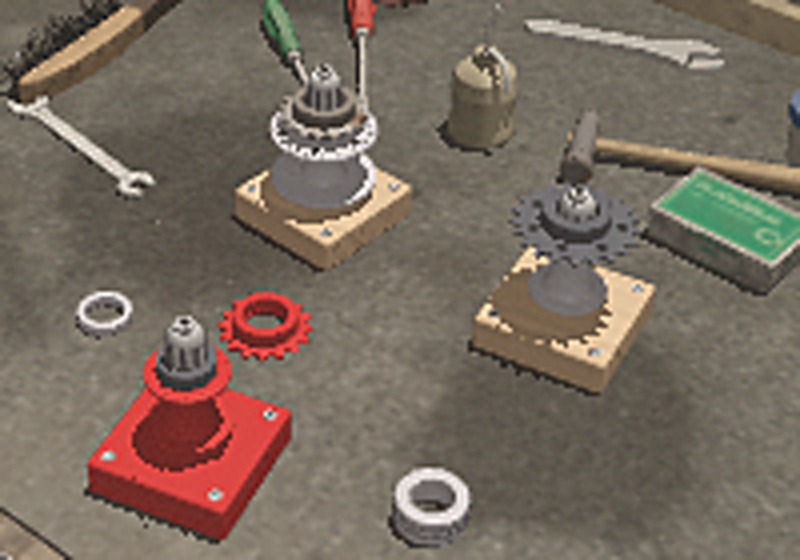

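View pics/c2.png

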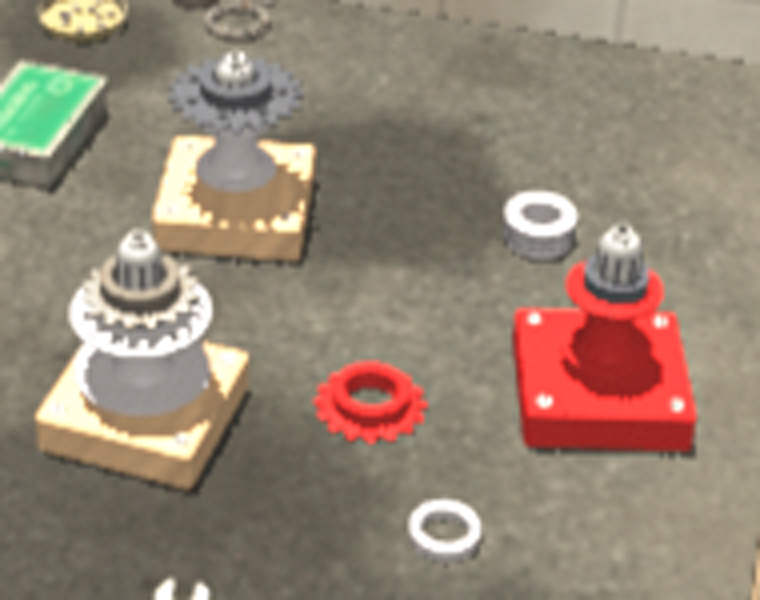

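```bash
python3 - <<'E'
from h import *
a=shot("scene");b=shot("side")
for n,p,q,z in(("hi",(325.5,187.5),(304.8,188.7),.139),("lo",(389.2,217.5),(329,144),.127),("thin",(271.2,247),(381.5,261),.01),("tall",(353,293.5),(405.2,183),.022),("oil",(366,193),(245,200),.1),("red",(291,250),(425,187.5),.127)):
    c1,w1=ray(a,*p);c2,w2=ray(b,*q);s=np.linalg.lstsq(np.c_[w1,-w2],c2-c1,rcond=None)[0]
    P=(c1+s[0]*w1+c2+s[1]*w2)/2
    print(n,P.round(4),"gap",np.linalg.norm(c1+s[0]*w1-c2-s[1]*w2).round(4),atz(a,*p,z).round(4),atz(b,*q,z).round(4))
E
```

```text
hi [0.6166 0.0912 0.1378] gap 0.0008 [0.6145 0.0899 0.139 ] [0.6164 0.0923 0.139 ]
lo [ 0.6251 -0.1259  0.1272] gap 0.0007 [ 0.6259 -0.1257  0.127 ] [ 0.6249 -0.1258  0.127 ]
thin [0.4219 0.1364 0.0085] gap 0.0024 [0.4222 0.1353 0.01  ] [0.4205 0.1388 0.01  ]
tall [ 0.4208 -0.1591  0.021 ] gap 0.002 [ 0.4213 -0.1596  0.022 ] [ 0.4197 -0.1568  0.022 ]
oil [0.7909 0.0591 0.041 ] gap 0.0012 [0.7164 0.0123 0.1   ] [0.7544 0.1257 0.1   ]
red [ 0.358  -0.0093  0.126 ] gap 0.0011 [ 0.3579 -0.0101  0.127 ] [ 0.3575 -0.0075  0.127 ]
```

Candidates: hubs are the wooden high-flange one at scene (325,188), the wooden low-flange one at (389,217) and the red look-alike at (291,250). Cogs are the small one at (325,200), the large at (388,222), the red at (312,251) and loose sprockets near (475,277). The rings are thin at (271,247) and tall at (353,294). I choose the wooden hubs, the non-red cogs and those two rings. Triangulated top heights agree to within about 1.5 mm.

```bash
python3 -m jog '[[[0,0,-0.09],[0,0,-0.0336],1],[[0,0,-0.09],[0,0,-0.0336],1],[[0,0,0],[0,0,-0.0336],1],[[-0.09,0,0],[0,0,0],1],[[-0.09,0,0],[0,0,0],1],[[-0.09,0,0],[0,0,0],1],[[-0.09,0,0],[0,0,0],1],[[-0.07,-0.07,0],[0,0,0],1],[[-0.07,-0.07,0],[0,0,0],1],[[-0.07,-0.07,0],[0,0,0],1]]' 30
python3 -m jog '[[[-0.05,-0.08,0],[0,0,0],1],[[-0.05,-0.08,0],[0,0,0],1],[[-0.05,-0.08,0],[0,0,0],1],[[-0.05,-0.08,0],[0,0,0],1],[[-0.02,-0.09,0],[0,0,0],1],[[-0.02,-0.09,0],[0,0,0],1],[[0,-0.08,0],[0,0,0],1],[[0,-0.06,0],[0,0,0],1],[[0,0,0],[0,0,0],1],[[0,0,0],[0,0,0],1]]'
```

```text
clock: 1.3
eef_pos: [0.4809, 0.4874, 0.3503]
tcp_rot: [-180.0, -0.0, -180.0]
contact_force: [0.3, -0.6, 0.1]
gripper_width: 0.0883
clock: 2.3
eef_pos: [0.5997, 0.1685, 0.3508]
tcp_rot: [180.0, -0.0, 179.9]
contact_force: [-0.1, 1.7, 0.4]
gripper_width: 0.088
```

```bash
python3 -m jog '[[[-0.017,-0.078,0],[0,0,0],1],[[-0.017,-0.077,0],[0,0,0],1],[[0,0,0.08],[0,0,0],1],[[0,0,0.08],[0,0,0],1],[[0,0,0],[0,0,0],1],[[0,0,0],[0,0,0],1]]'
cat >> h.py <<'E'
def wproj(d,P):
    P=np.atleast_2d(P);T=d["camera_from_world"];q=P@T[:3,:3].T+T[:3,3];K=d["mtx"]
    return cv2.fisheye.projectPoints(q.reshape(-1,1,3),np.zeros(3),np.zeros(3),K,np.zeros(4))[0].reshape(-1,2)
def watz(d,u,v,z):
    K=d["mtx"];x=(u-K[0,2])/K[0,0];y=(v-K[1,2])/K[1,1];t=np.hypot(x,y);s=np.sin(t)/t
    T=d["camera_from_world"];R=T[:3,:3];c=-R.T@T[:3,3];w=R.T@np.array([x*s,y*s,np.cos(t)]);return c+w*(z-c[2])/w[2]
def wdraw(d,curves,path,s=1.25):
    im=cv2.resize(np.ascontiguousarray(d["image"][...,::-1]),None,fx=s,fy=s,interpolation=cv2.INTER_CUBIC)
    for P,c in curves: cv2.polylines(im,[((wproj(d,P)+.5)*s).astype(int)],False,c,1,cv2.LINE_AA)
    cv2.imwrite(path,im)
E
python3 - <<'E'
from h import *
d=shot("wrist");print(d["mtx"].tolist(),d["camera_from_world"].round(3).tolist(),r.state()["eef_pos"])
np.save("/tmp/w0.npy",d,allow_pickle=True)
G=(0,255,0);M=(255,0,255)
wdraw(d,[(circ(.616,.091,.139,.006),G),(circ(.616,.091,.113,.024),M),(circ(.625,-.126,.127,.006),G),(circ(.625,-.126,.113,.024),M),(circ(.4215,.137,.01,.02),M),(circ(.4205,-.158,.022,.024),M)],"pics/w0.png")
E
```

```text
clock: 2.9
eef_pos: [0.6166, 0.0935, 0.2711]
tcp_rot: [179.9, -0.0, -179.9]
contact_force: [0.0, -0.4, 0.5]
gripper_width: 0.088
[[309.70691628693146, 0.0, 314.4231735882303], [0.0, 309.70691628693146, 200.50502494278666], [0.0, 0.0, 1.0]] [[-0.003, 1.0, 0.001, -0.092], [0.961, 0.002, 0.276, -0.634], [0.276, 0.002, -0.961, 0.229], [0.0, 0.0, 0.0, 1.0]] [0.61750198 0.09345727 0.27229913]
```

View pics/w0.png

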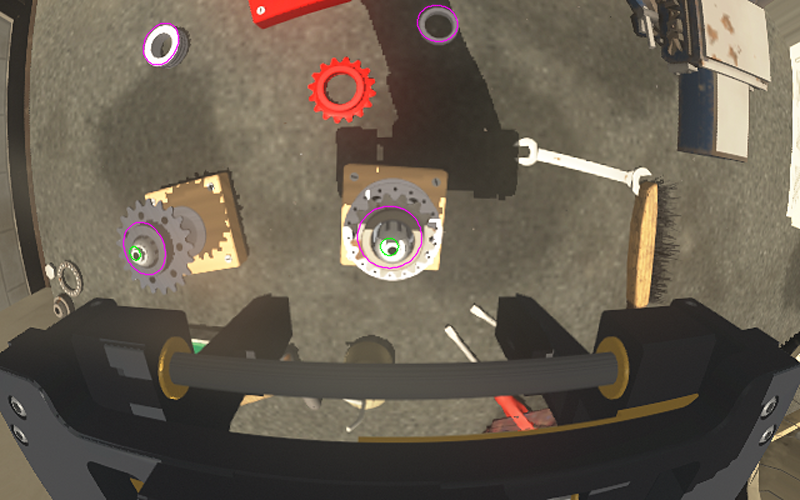

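The wrist view shows the high hub at (392,247), the low hub at (138,252), the tall ring at (162,45) and the thin ring at (437,25). All four predictions overlay well. I'll zoom in once to refine.

```bash
cat >> h.py <<'E'
def wcrop(d,cx,cy,curves,s=6,w=66,h=50):
    x,y=max(0,int(cx-w/2)),max(0,int(cy-h/2))
    im=cv2.resize(np.ascontiguousarray(d["image"][y:y+h,x:x+w,::-1]),None,fx=s,fy=s,interpolation=cv2.INTER_CUBIC)
    for P,c in curves: cv2.polylines(im,[((wproj(d,P)-[x,y]+.5)*s).astype(int)],False,c,1,cv2.LINE_AA)
    return im
E
python3 - <<'E'
from h import *
d=np.load("/tmp/w0.npy",allow_pickle=True).item()
G=(0,255,0);M=(255,0,255)
t=[]
for x,y,L in((.616,.091,[(.139,.006,G),(.113,.024,M)]),(.625,-.126,[(.127,.006,G),(.113,.024,M)]),(.4215,.137,[(.01,.02,M),(.01,.0145,G)]),(.4205,-.158,[(.022,.024,M),(.022,.0145,G)])):
    c=wproj(d,[[x,y,L[0][0]]])[0]; t.append(wcrop(d,*c,[(circ(x,y,z,rr),k) for z,rr,k in L]))
t=[cv2.resize(i,(396,300)) if i.shape[0]!=300 else i for i in t]
cv2.imwrite("pics/w0z.png",np.vstack([np.hstack(t[:2]),np.hstack(t[2:])]))
E
```

```text
(no output)
```

View pics/w0z.png

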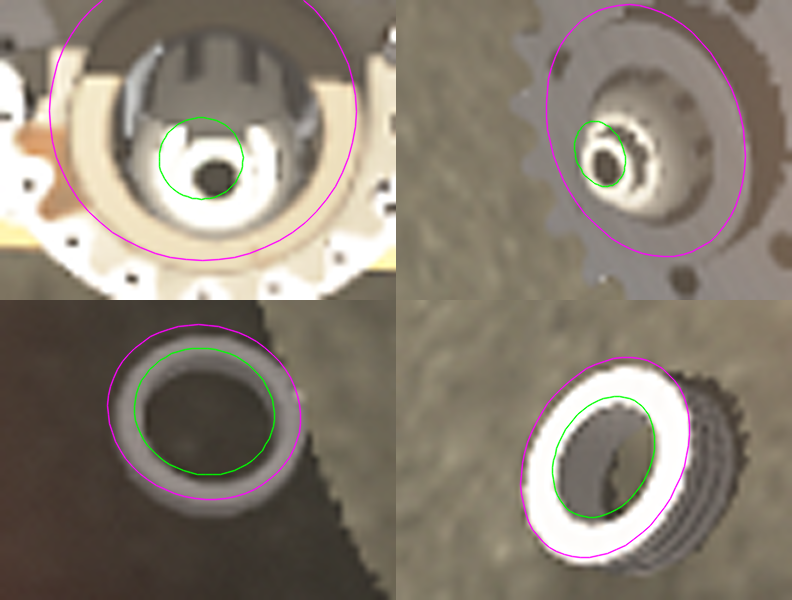

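```bash
python3 -m jog '[[[0,-0.002,0.08],[0,0,0],1],[[0,0,0.08],[0,0,0],1],[[0,0,0.08],[0,0,0],1],[[0,0,0.05],[0,0,0],1],[[0,0,0],[0,0,0],1],[[0,0,0],[0,0,0],1]]' 30
python3 - <<'E'
from h import *
print(r.state())
E
python3 -m jog '[[[0,0,0],[0,0,0],0],[[0,0,0],[0,0,0],0],[[0,0,0],[0,0,0],0],[[0,0,0],[0,0,0],0],[[0,0,0],[0,0,0],0],[[0,0,0],[0,0,0],0]]' 30
```

```text
clock: 3.55
eef_pos: [0.6183, 0.0915, 0.1278]
tcp_rot: [179.9, 0.2, -180.0]
contact_force: [-0.2, 0.2, 0.5]
gripper_width: 0.0882
{'clock': 3.55, 'joint_pos': array([ -4.86103201,  49.55195125, -14.12879702,  95.73972446,
        18.062652  ,  36.74173816,  61.28614797]), 'qd': array([ 0.32139981, -1.42801361, -0.13682291, -0.52021027,  0.0613958 ,
       -0.37301981, -0.16851748]), 'tau': array([-2.64572084e-02, -5.38019729e+01, -2.06021838e+00, -1.06012219e+01,
       -5.42512309e-03,  1.11078336e-01, -5.33066734e-03]), 'eef_pos': array([0.61830833, 0.09152865, 0.12780805]), 'tcp_rot': array([ 179.93261801,    0.20098367, -179.97200458]), 'contact_force': array([-0.20945315,  0.16731817,  0.47536708]), 'torque': array([ 0.05648966, -0.04368461,  0.03901678]), 'gripper_width': 0.08820515293887377}
clock: 4.15
eef_pos: [0.6168, 0.0907, 0.126]
tcp_rot: [180.0, 0.0, -180.0]
contact_force: [0.3, -0.0, 1.7]
gripper_width: 0.0457
```

```bash
python3 -m jog '[[[0,0,0],[0,0,0],0],[[0,0,-0.02],[0,0,0],0],[[0,0,-0.04],[0,0,0],0],[[0,0,-0.07],[0,0,0],0],[[0,0,-0.07],[0,0,0],0],[[0,0,0],[0,0,0],0],[[0,0,0],[0,0,0],0]]' 30
python3 - <<'E'
from h import *
d=shot("wrist");s=r.state();p=s["eef_pos"];print(p,s["contact_force"],s["gripper_width"])
np.save("/tmp/w1.npy",d,allow_pickle=True)
G=(0,255,0);M=(255,0,255);C=(255,255,0)
zu=p[2]-.026
print(wproj(d,[[.6175,.092,.139],[p[0],p[1],zu+.015]]))
wdraw(d,[(circ(.6175,.092,.139,.006),G),(circ(p[0],p[1],zu+.015,.024),M),(circ(p[0],p[1],zu+.003,.0345),M),(circ(.6255,-.1255,.127,.006),G),(circ(.6255,-.1255,.113,.024),M)],"pics/w1.png")
E
```

```text
clock: 4.85
eef_pos: [0.6167, 0.09, 0.2265]
tcp_rot: [-180.0, 0.1, 180.0]
contact_force: [-0.7, -0.3, -1.4]
gripper_width: 0.0456
[0.61591073 0.08982734 0.22526779] [-0.67538266  0.50089266 -1.57734138] 0.04550964045645952
[[316.79057323 215.13736338]
 [313.40194122 261.43789335]]
```

View pics/w1.png

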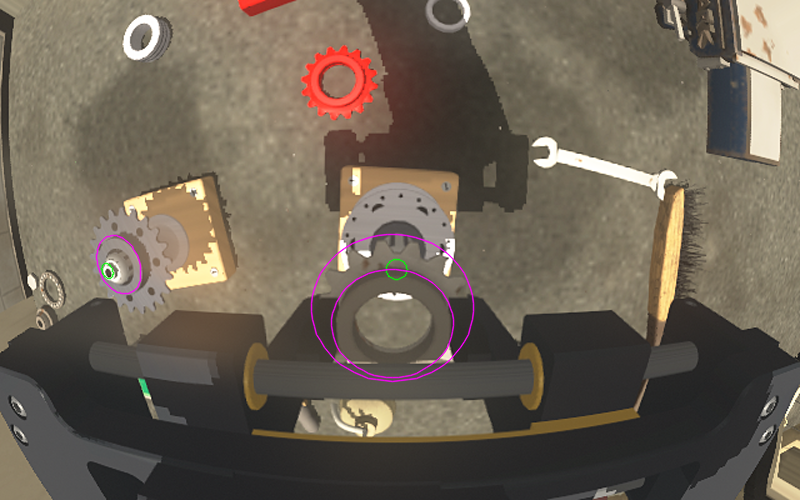

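```bash
python3 - <<'E'
from h import *
d=np.load("/tmp/w1.npy",allow_pickle=True).item()
p=np.array([0.6163,0.0899,0.2258]);G=(0,255,0);M=(255,0,255);zu=p[2]-.026
L=[(circ(p[0],p[1],zu+.015,.024),M),(circ(p[0],p[1],zu+.003,.0345),M),(circ(p[0],p[1],zu+.015,.0145),G)]
cv2.imwrite("pics/w1z.png",np.hstack([wcrop(d,314,248,k,4,100,140) for k in (L,[])]))
E
```

```text
(no output)
```

View pics/w1z.png

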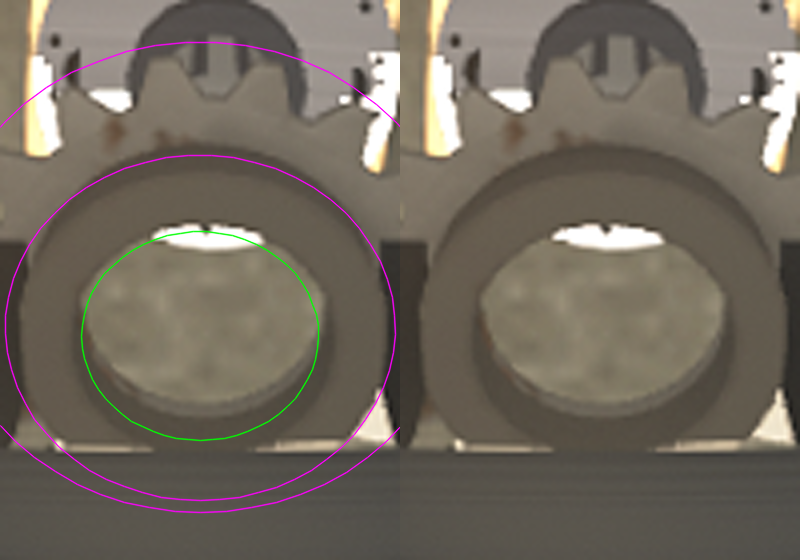

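```bash
python3 -m jog '[[[0.03,-0.05,0],[0,0,0],0],[[0.05,-0.08,0],[0,0,0],0],[[0.05,-0.08,0],[0,0,0],0],[[0.05,-0.08,0],[0,0,0],0],[[0.032,-0.05,0.05],[0,0,0],0],[[0,0,0.09],[0,0,0],0],[[0,0,0.09],[0,0,0],0],[[0,0,0.08],[0,0,0],0],[[0,0,0.05],[0,0,0],0],[[0,0,0],[0,0,0],0]]'
python3 -m jog '[[[0,0,0],[0,0,0],0],[[0,0,0],[0,0,0],0]]'
```

```text
clock: 5.9
eef_pos: [0.5073, -0.0792, 0.0418]
tcp_rot: [180.0, -0.5, -180.0]
contact_force: [-0.7, 0.7, -1.2]
gripper_width: 0.0456
clock: 6.1
eef_pos: [0.5111, -0.0797, 0.0467]
tcp_rot: [180.0, 0.1, 180.0]
contact_force: [0.3, -0.5, -1.2]
gripper_width: 0.0454
```

```bash
python3 -m jog '[[[0,0,0.018],[0,0,0],0],[[0,0,0.012],[0,0,0],0],[[0,0,0.006],[0,0,0],0],[[0,0,0],[0,0,0],0],[[0,0,0],[0,0,0],0]]'
python3 -m jog '[[[0,0,0],[0,0,0],1],[[0,0,0],[0,0,0],1],[[0,0,0],[0,0,0],1],[[0,0,0],[0,0,0],1],[[0,0,0],[0,0,0],1],[[0,0,-0.04],[0,0,0],1],[[0,0,-0.09],[0,0,0],1],[[0,0,-0.09],[0,0,0],1],[[0,0,-0.09],[0,0,0],1],[[0,0,-0.09],[0,0,0],1]]'
```

```text
clock: 6.6
eef_pos: [0.5106, -0.0796, 0.0279]
tcp_rot: [-180.0, 0.0, 180.0]
contact_force: [-1.0, -0.4, 2.4]
gripper_width: 0.0459
clock: 7.6
eef_pos: [0.5101, -0.0797, 0.2295]
tcp_rot: [180.0, -0.0, 180.0]
contact_force: [1.5, -0.8, -0.7]
gripper_width: 0.088
```

```bash
python3 -m jog '[[[-0.06,-0.025,-0.02],[0,0,0],1],[[-0.08,-0.03,-0.02],[0,0,0],1],[[-0.06,-0.025,0],[0,0,0],1],[[-0.03,-0.012,0],[0,0,0],1],[[0,0,0],[0,0,0],1],[[0,0,0],[0,0,0],1],[[0,0,0],[0,0,0],1]]'
python3 - <<'E'
from h import *
d=shot("wrist");print(r.state()["eef_pos"]);np.save("/tmp/w2.npy",d,allow_pickle=True)
G=(0,255,0);M=(255,0,255)
t=[]
for x,y,L in((.6255,-.1255,[(.127,.006,G),(.113,.024,M)]),(.618,.0922,[(.139,.006,G),(.098,.0195,M)])):
    c=wproj(d,[[x,y,L[0][0]]])[0]; t.append(wcrop(d,c[0],c[1],[(circ(x,y,z,rr),k) for z,rr,k in L],7,57,70))
cv2.imwrite("pics/w2z.png",np.hstack(t))
E
```

```text
clock: 8.3
eef_pos: [0.6243, -0.1249, 0.2475]
tcp_rot: [180.0, -0.1, -179.9]
contact_force: [-0.2, 0.5, -0.2]
gripper_width: 0.0884
[ 0.62443425 -0.12491446  0.24767167]
```

View pics/w2z.png

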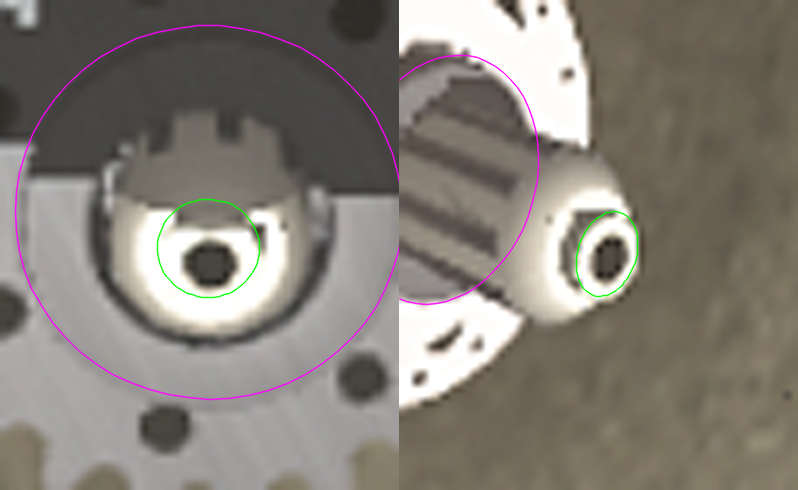

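```bash
python3 -m jog '[[[-0.003,-0.001,0.08],[0,0,0],1],[[0,0,0.08],[0,0,0],1],[[0,0,0.06],[0,0,0],1],[[0,0,0.025],[0,0,0],1],[[0,0,0],[0,0,0],1],[[0,0,0],[0,0,0],1],[[0,0,0],[0,0,0],1]]'
python3 -m jog '[[[0,0,0],[0,0,0],0],[[0,0,0],[0,0,0],0],[[0,0,0],[0,0,0],0],[[0,0,0],[0,0,0],0],[[0,0,0],[0,0,0],0],[[0,0,0],[0,0,0],0],[[0,0,0],[0,0,0],0]]' 30
python3 -m jog '[[[0,0,-0.02],[0,0,0],0],[[0,0,-0.05],[0,0,0],0],[[0,0,-0.08],[0,0,0],0],[[0,0,-0.06],[0,0,0],0],[[0,0,0],[0,0,0],0],[[0,0,0],[0,0,0],0],[[0,0,0],[0,0,0],0]]'
python3 - <<'E'
from h import *
d=shot("wrist");s=r.state();p=s["eef_pos"];print(p,s["contact_force"],s["gripper_width"])
np.save("/tmp/w3.npy",d,allow_pickle=True)
G=(0,255,0);M=(255,0,255);zu=p[2]-.0275
L=[(circ(p[0],p[1],zu+.015,.0228),M),(circ(p[0],p[1],zu+.003,.0455),M),(circ(p[0],p[1],zu+.015,.0155),G)]
cv2.imwrite("pics/w3z.png",np.hstack([wcrop(d,314,248,k,4,100,140) for k in (L,[])]))
E
```

```text
clock: 9.05
eef_pos: [0.6284, -0.1261, 0.1272]
tcp_rot: [-180.0, 0.2, 180.0]
contact_force: [0.7, -0.2, -0.1]
gripper_width: 0.0878
clock: 9.75
eef_pos: [0.6271, -0.1261, 0.1252]
tcp_rot: [180.0, -0.0, 180.0]
contact_force: [-0.2, 0.3, 1.2]
gripper_width: 0.0471
clock: 10.45
eef_pos: [0.6259, -0.1262, 0.2288]
tcp_rot: [180.0, -0.2, 180.0]
contact_force: [-0.7, 0.3, -1.9]
gripper_width: 0.0466
[ 0.62589448 -0.12616841  0.22851188] [ 0.15794813 -0.78361847 -1.82493696] 0.04678479305559387
```

View pics/w3z.png

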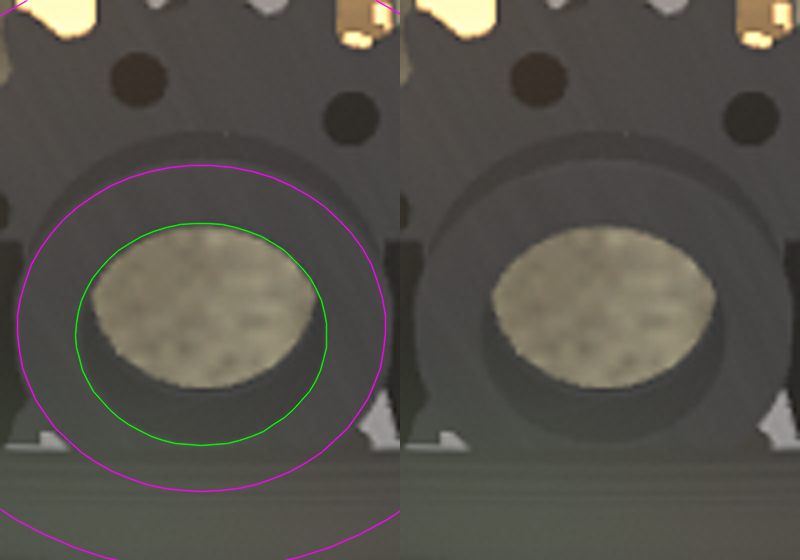

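```bash
python3 -m jog '[[[0.005,0.05,0],[0,0,0],0],[[0.007,0.09,0],[0,0,0],0],[[0.005,0.09,0],[0,0,0],0],[[0,0.09,0],[0,0,0],0],[[0,0.08,0],[0,0,0],0],[[0,0.035,0],[0,0,0],0],[[0,0,0],[0,0,0],0],[[0,0,0],[0,0,0],0],[[0,0,0],[0,0,0],0]]'
python3 - <<'E'
from h import *
d=shot("wrist");s=r.state();p=s["eef_pos"];print(p)
a=shot("scene");b=shot("side")
G=(0,255,0);M=(255,0,255)
print(wproj(d,[[.6175,.0915,.139]]))
x,y=p[:2];zu=p[2]-.0273
L=[(circ(x,y,zu+.015,.024),M),(circ(.6166,.0912,.139,.006),G)]
cv2.imwrite("pics/s3.png",np.hstack([crop(a,290,140,70,100,5,L),crop(b,270,140,70,100,5,L)]))
E
```

```text
clock: 11.4
eef_pos: [0.6187, 0.0881, 0.2295]
tcp_rot: [-179.9, -0.1, 179.8]
contact_force: [0.1, 0.6, -1.0]
gripper_width: 0.0467
[0.6187843  0.08823318 0.22972703]
[[319.0619258  211.29145097]]
```

View pics/s3.png

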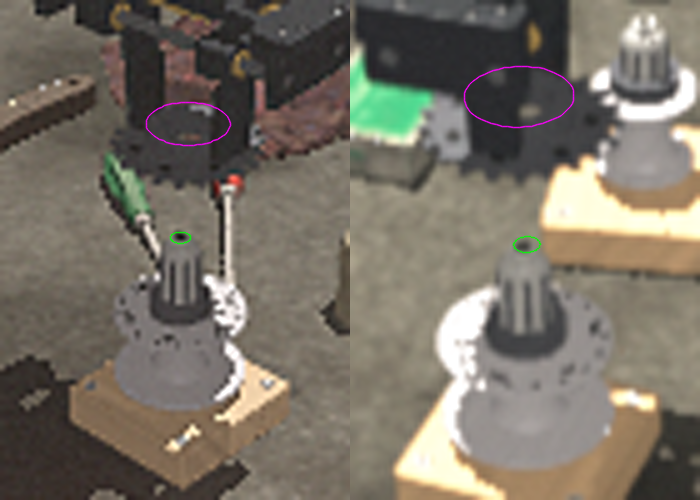

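```bash
python3 -m jog '[[[0.002,0.006,0.04],[0,0,0],0],[[0,0,0.05],[0,0,0],0],[[0,0,0.03],[0,0,0],0],[[0,0,0],[0,0,0],0],[[0,0,0],[0,0,0],0],[[0,0,0],[0,0,0],0]]'
python3 -m jog '[[[0,0,0],[0,0,0],0],[[0,0,0],[0,0,0],0]]'
```

```text
clock: 12.15
eef_pos: [0.6185, 0.0943, 0.1714]
tcp_rot: [180.0, 0.1, 180.0]
contact_force: [0.5, -0.2, -1.4]
gripper_width: 0.0465
clock: 12.35
eef_pos: [0.6181, 0.0944, 0.171]
tcp_rot: [180.0, 0.1, 180.0]
contact_force: [0.4, -0.8, -1.7]
gripper_width: 0.0467
```

```bash
python3 -m jog '[[[0.001,-0.0055,0.01],[0,0,0],0],[[0,0,0.015],[0,0,0],0],[[0,0,0.012],[0,0,0],0],[[0,0,0.01],[0,0,0],0],[[0,0,0],[0,0,0],0],[[0,0,0],[0,0,0],0],[[0,0,0],[0,0,0],0]]'
python3 -m jog '[[[0,0,0.01],[0,0,0],0],[[0,0,0.01],[0,0,0],0],[[0,0,0.01],[0,0,0],0],[[0,0,0],[0,0,0],0],[[0,0,0],[0,0,0],0]]'
```

```text
clock: 13.05
eef_pos: [0.6173, 0.0918, 0.1469]
tcp_rot: [180.0, 0.0, 180.0]
contact_force: [1.0, -1.3, -0.9]
gripper_width: 0.047
clock: 13.55
eef_pos: [0.617, 0.0916, 0.1314]
tcp_rot: [-180.0, -0.0, 180.0]
contact_force: [-0.1, -0.8, -0.2]
gripper_width: 0.047
```

```bash
python3 -m jog '[[[0,0,0.006],[0,0,0],0],[[0,0,0.004],[0,0,0],0],[[0,0,0],[0,0,0],0],[[0,0,0],[0,0,0],0],[[0,0,0],[0,0,0],0]]'
python3 -m jog '[[[0,0,0],[0,0,0],1],[[0,0,0],[0,0,0],1],[[0,0,0],[0,0,0],1],[[0,0,0],[0,0,0],1],[[0,0,0],[0,0,0],1],[[0,0,-0.04],[0,0,0],1],[[0,0,-0.08],[0,0,0],1],[[0,0,-0.08],[0,0,0],1],[[0,0,0],[0,0,0],1],[[0,0,0],[0,0,0],1]]'
```

```text
clock: 14.05
eef_pos: [0.6172, 0.0917, 0.1268]
tcp_rot: [180.0, 0.0, 180.0]
contact_force: [-0.1, -0.2, -1.7]
gripper_width: 0.0469
clock: 15.05
eef_pos: [0.6175, 0.0916, 0.2275]
tcp_rot: [180.0, 0.1, 180.0]
contact_force: [0.6, -0.8, -1.1]
gripper_width: 0.0879
```

```bash
python3 -m jog '[[[0.03,-0.05,0],[0,0,0],1],[[0.05,-0.08,0],[0,0,0],1],[[0.05,-0.08,0],[0,0,0],1],[[0.05,-0.08,0],[0,0,0],1],[[0.034,-0.052,0.04],[0,0,0],1],[[0,0,0.08],[0,0,0],1],[[0,0,0.08],[0,0,0],1],[[0,0,0],[0,0,0],1],[[0,0,0],[0,0,0],1],[[0,0,0],[0,0,0],1]]'
python3 -m jog '[[[0,0,0],[0,0,0],1],[[0,0,0],[0,0,0],1],[[0,0,0],[0,0,0],1]]'
```

```text
clock: 16.05
eef_pos: [0.5109, -0.0791, 0.1279]
tcp_rot: [180.0, 0.1, -180.0]
contact_force: [0.4, 0.3, 0.9]
gripper_width: 0.0877
clock: 16.35
eef_pos: [0.5106, -0.0794, 0.1276]
tcp_rot: [-180.0, 0.1, 180.0]
contact_force: [-0.8, 0.1, 0.5]
gripper_width: 0.0885
```

Exactly on the parked position. I'll descend, grip, and lift.

```bash
python3 -m jog '[[[0,0,0.07],[0,0,0],1],[[0,0,0.08],[0,0,0],1],[[0,0,0.04],[0,0,0],1],[[0,0,0.01],[0,0,0],1],[[0,0,0],[0,0,0],1],[[0,0,0],[0,0,0],1],[[0,0,0],[0,0,0],1]]'
python3 -m jog '[[[0,0,0],[0,0,0],0],[[0,0,0],[0,0,0],0],[[0,0,0],[0,0,0],0],[[0,0,0],[0,0,0],0],[[0,0,0],[0,0,0],0],[[0,0,0],[0,0,0],0],[[0,0,0],[0,0,0],0]]' 30
```

```text
clock: 17.05
eef_pos: [0.511, -0.0795, 0.028]
tcp_rot: [180.0, 0.1, 180.0]
contact_force: [-1.1, 0.2, -0.2]
gripper_width: 0.0881
clock: 17.75
eef_pos: [0.5101, -0.0794, 0.0267]
tcp_rot: [-180.0, -0.0, 180.0]
contact_force: [0.1, 0.5, 0.3]
gripper_width: 0.0457
```

```bash
python3 -m jog '[[[0,0,-0.03],[0,0,0],0],[[0,0,-0.09],[0,0,0],0],[[0,0,-0.09],[0,0,0],0],[[0,0,-0.09],[0,0,0],0],[[0,0,-0.09],[0,0,0],0],[[-0.04,-0.02,0],[0,0,0],0],[[-0.08,-0.03,0],[0,0,0],0],[[-0.07,-0.03,0],[0,0,0],0],[[-0.04,-0.0128,0],[0,0,0],0],[[0,0,0],[0,0,0],0]]'
python3 -m jog '[[[0,0,0],[0,0,0],0],[[0,0,0],[0,0,0],0],[[0,0,0],[0,0,0],0],[[0,0,0],[0,0,0],0],[[0,0,0],[0,0,0],0]]'
```

```text
clock: 18.75
eef_pos: [0.627, -0.127, 0.2209]
tcp_rot: [-180.0, 0.1, 179.9]
contact_force: [-0.7, 0.6, -0.8]
gripper_width: 0.0456
clock: 19.25
eef_pos: [0.6248, -0.1256, 0.2219]
tcp_rot: [-180.0, -0.0, -180.0]
contact_force: [-0.2, -0.0, -0.7]
gripper_width: 0.0457
```

```bash
python3 -m jog '[[[-0.002,-0.001,0.04],[0,0,0],0],[[0,0,0.05],[0,0,0],0],[[0,0,0.034],[0,0,0],0],[[0,0,0],[0,0,0],0],[[0,0,0],[0,0,0],0],[[0,0,0],[0,0,0],0],[[0,0,0],[0,0,0],0]]'
```

```text
clock: 19.95
eef_pos: [0.6269, -0.1263, 0.1609]
tcp_rot: [-180.0, 0.1, 180.0]
contact_force: [-0.8, 0.1, -1.0]
gripper_width: 0.0458
```

```bash
python3 -m jog '[[[0.001,0,0.012],[0,0,0],0],[[0,0,0.012],[0,0,0],0],[[0,0,0.01],[0,0,0],0],[[0,0,0.01],[0,0,0],0],[[0,0,0],[0,0,0],0],[[0,0,0],[0,0,0],0]]'
python3 -m jog '[[[0,0,0.01],[0,0,0],0],[[0,0,0.008],[0,0,0],0],[[0,0,0.008],[0,0,0],0],[[0,0,0],[0,0,0],0],[[0,0,0],[0,0,0],0],[[0,0,0],[0,0,0],0]]'
```

```text
clock: 20.55
eef_pos: [0.6256, -0.1262, 0.1375]
tcp_rot: [180.0, -0.0, -180.0]
contact_force: [0.3, 0.0, -0.6]
gripper_width: 0.0455
clock: 21.15
eef_pos: [0.6256, -0.1262, 0.1247]
tcp_rot: [180.0, 0.0, 180.0]
contact_force: [-0.7, 0.5, 1.3]
gripper_width: 0.0457
```

```bash
python3 -m jog '[[[0,0,0],[0,0,0],1],[[0,0,0],[0,0,0],1],[[0,0,0],[0,0,0],1],[[0,0,0],[0,0,0],1],[[0,0,0],[0,0,0],1],[[0,0,-0.04],[0,0,0],1],[[0,0,-0.08],[0,0,0],1],[[0,0,-0.08],[0,0,0],1],[[0.06,-0.01,0],[0,0,0],1],[[0.09,-0.015,0],[0,0,0],1]]'
python3 -m jog '[[[0.09,-0.015,0],[0,0,0],1],[[0.09,-0.015,0],[0,0,0],1],[[0.08,-0.008,0],[0,0,0],1],[[0,0,0.08],[0,0,0],1],[[0,0,0.06],[0,0,0],1],[[0,0,0],[0,0,0],1],[[0,0,0],[0,0,0],1],[[0,0,0],[0,0,0],1],[[0,0,0],[0,0,0],1]]'
python3 - <<'E'
from h import *
d=shot("wrist");s=r.state();p=s["eef_pos"];print(p)
np.save("/tmp/w4.npy",d,allow_pickle=True)
M=(255,0,255);G=(0,255,0);x,y=.421,-.1575
c=wproj(d,[[x,y,.022]])[0];print(c)
a=wcrop(d,*c,[(circ(x,y,.022,.024),M),(circ(x,y,.022,.0145),G)],4,90,110)
L=[(circ(x,y,.022,.024),M),(circ(x,y,.022,.0145),G)]
h1=crop(shot("scene"),300,160,120,110,3);h2=crop(shot("side"),270,120,90,110,4)
cv2.imwrite("pics/w4z.png",np.hstack([cv2.resize(i,None,fx=440/i.shape[0],fy=440/i.shape[0]) for i in(a,)]))
n=[cv2.resize(i,(int(i.shape[1]*330/i.shape[0]),330)) for i in (a,h1,h2)]
im=np.hstack(n);print(im.shape);im=im[:,:];cv2.imwrite("pics/w4z.png",im if im.shape[1]<=800 else cv2.resize(im,(800,330*800//im.shape[1])))
E
```

```text
clock: 22.15
eef_pos: [0.5529, -0.1378, 0.2262]
tcp_rot: [180.0, 0.4, -179.9]
contact_force: [-0.4, -0.9, -0.8]
gripper_width: 0.0881
clock: 23.05
eef_pos: [0.4215, -0.1579, 0.1558]
tcp_rot: [-180.0, 0.1, 180.0]
contact_force: [-0.7, -0.5, 0.0]
gripper_width: 0.0881
[ 0.42137787 -0.15792187  0.15572495]
[314.61978456 196.03001154]
(330, 900, 3)
```

View pics/w4z.png

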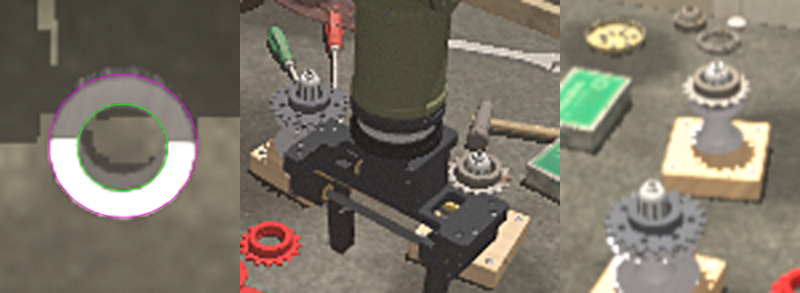

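Ring outline overlays exactly; both cogs look seated and level on their hubs. Gripping the tall spacer.

```bash
python3 -m jog '[[[0,0,0.07],[0,0,0],1],[[0,0,0.09],[0,0,0],1],[[0,0,0.07],[0,0,0],1],[[0,0,0.027],[0,0,0],1],[[0,0,0],[0,0,0],1],[[0,0,0],[0,0,0],1],[[0,0,0],[0,0,0],1]]'
python3 -m jog '[[[0,0,0],[0,0,0],0],[[0,0,0],[0,0,0],0],[[0,0,0],[0,0,0],0],[[0,0,0],[0,0,0],0],[[0,0,0],[0,0,0],0],[[0,0,0],[0,0,0],0],[[0,0,0],[0,0,0],0]]' 30
```

```text
clock: 23.9
eef_pos: [0.4239, -0.1607, 0.0474]
tcp_rot: [-179.7, 0.0, 179.9]
contact_force: [-0.1, -0.6, 0.2]
gripper_width: 0.0882
clock: 24.6
eef_pos: [0.4234, -0.1605, 0.0466]
tcp_rot: [-179.7, -0.1, 180.0]
contact_force: [-0.3, 0.7, 0.2]
gripper_width: 0.0345
```

```bash
python3 -m jog '[[[0,0,0],[0,0,0],1],[[0,0,0],[0,0,0],1],[[0,0,0],[0,0,0],1],[[0,0,0],[0,0,0],1],[[0,0,0],[0,0,0],1]]'
python3 - <<'E'
from h import *
s=r.state();print(s["joint_pos"].round(1),s["eef_pos"],s["gripper_width"])
E
```

```text
clock: 25.1
eef_pos: [0.4234, -0.1606, 0.0466]
tcp_rot: [-179.7, -0.1, 180.0]
contact_force: [0.7, 0.5, -0.3]
gripper_width: 0.0721
[ 16.1  51.7  -2.2 126.9  54.7   2.5  50. ] [ 0.42340004 -0.16056307  0.04658624] 0.07205856196187553
```

```bash
python3 -m jog '[[[0,0,-0.03],[0,0,0],1],[[0,0,0],[-0.02,0,0],1],[[0,0,0],[-0.02,0,0],1],[[0,0,0],[0,0,0],1],[[0,0,0],[0,0,0],1]]'
python3 - <<'E'
from h import *
s=r.state();print(s["joint_pos"].round(1),s["eef_pos"])
E
python3 -m jog '[[[0,0,0.02],[0,0,0],1],[[0,0,0.02],[0,0,0],1],[[0,0,0],[0,0,0],1],[[0,0,0],[0,0,0],1]]'
python3 - <<'E'
from h import *
s=r.state();print(s["joint_pos"].round(1),s["eef_pos"])
E
```

```text
clock: 25.6
eef_pos: [0.4231, -0.1609, 0.0614]
tcp_rot: [173.1, -0.1, 179.9]
contact_force: [0.2, 0.8, -0.6]
gripper_width: 0.0879
[ 33.3  51.5 -22.9 123.7  50.6  14.6  58.3] [ 0.42311111 -0.16093283  0.06138715]
clock: 26.0
eef_pos: [0.4235, -0.157, 0.0418]
tcp_rot: [173.1, -0.1, -179.9]
contact_force: [-0.2, -0.8, -0.3]
gripper_width: 0.0884
[ 30.2  53.4 -18.6 124.1  52.8  10.6  56.2] [ 0.4234657  -0.15697515  0.04178799]
```

```bash
python3 -m jog '[[[0,0,0.016],[0,0,0],1],[[0,0,0],[0,0,0],1],[[0,0,0],[0.01,0,0],1],[[0,0,0],[0.01,0,0],1],[[0,0,0],[0,0,0],1],[[0,0,0],[0,0,0],1]]'
python3 - <<'E'
from h import *
s=r.state();print(s["joint_pos"].round(1),s["eef_pos"])
E
```

```text
clock: 26.6
eef_pos: [0.4235, -0.1569, 0.0341]
tcp_rot: [176.7, -0.1, -180.0]
contact_force: [-0.1, -0.3, -0.4]
gripper_width: 0.088
[ 21.6  53.3  -8.2 125.7  56.5   4.1  50.3] [ 0.42354061 -0.15690528  0.03413952]
```

```bash
python3 -m jog '[[[0,-0.001,0.004],[0.004,0,0],1],[[0,0,0],[0,0,0],1],[[0,0,0],[0,0,0],0],[[0,0,0],[0,0,0],0],[[0,0,0],[0,0,0],0],[[0,0,0],[0,0,0],0],[[0,0,0],[0,0,0],0],[[0,0,0],[0,0,0],0],[[0,0,0],[0,0,0],0],[[0,0,0],[0,0,0],0]]' 30
python3 -m jog '[[[0,0,-0.02],[0,0,0],0],[[0,0,-0.04],[0,0,0],0],[[0,0,-0.06],[0,0,0],0],[[0,0,-0.08],[0,0,0],0],[[0,0,-0.08],[0,0,0],0],[[0,0,0],[0.015,0,0],0],[[0,0,-0.08],[0,0,0],0],[[0,0,0],[0,0,0],0],[[0,0,0],[0,0,0],0]]'
python3 - <<'E'
from h import *
s=r.state();print(s["joint_pos"].round(1),s["eef_pos"])
E
```

```text
clock: 27.6
eef_pos: [0.4233, -0.1575, 0.0317]
tcp_rot: [177.4, -0.1, 180.0]
contact_force: [-0.1, -0.8, 0.0]
gripper_width: 0.0476
clock: 28.5
eef_pos: [0.4237, -0.1641, 0.212]
tcp_rot: [-179.9, -0.0, 179.9]
contact_force: [0.2, 0.1, -1.3]
gripper_width: 0.0473
[ 39.9  35.9 -38.8 120.4  38.4  36.6  64.3] [ 0.42370392 -0.16407785  0.2119849 ]
```

```bash
python3 -m jog '[[[-0.03,0.04,-0.03],[0,0,0],0],[[-0.05,0.065,-0.02],[0,0,0],0],[[-0.055,0.07,0],[0,0,0],0],[[-0.055,0.07,0],[0,0,0],0],[[-0.055,0.07,0],[0,0,0],0],[[-0.055,0.07,0],[0,0,0],0],[[-0.05,0.07,0],[0,0,0],0],[[-0.042,0.056,0],[0,0,0],0],[[0,0,0],[0,0,0],0],[[0,0,0],[0,0,0],0]]'
python3 -m jog '[[[0,0,0],[0,0,0],0],[[0,0,0],[0,0,0],0],[[0,0,0],[0,0,0],0],[[0,0,0],[0,0,0],0]]'
python3 - <<'E'
from h import *
d=shot("wrist");s=r.state();p=s["eef_pos"];print(p,s["tcp_rot"])
G=(0,255,0);M=(255,0,255);zt=p[2]-.0317+.022
L=[(circ(p[0]-.002,p[1],zt,.024),M),(circ(p[0]-.002,p[1],zt,.0145),G)]
cv2.imwrite("pics/w5z.png",np.hstack([wcrop(d,314,258,k,4,100,140) for k in (L,[])]))
E
```

```text
clock: 29.5
eef_pos: [0.619, 0.0918, 0.2338]
tcp_rot: [-179.8, -0.3, -179.9]
contact_force: [-0.0, -0.1, -1.3]
gripper_width: 0.047
clock: 29.9
eef_pos: [0.6197, 0.0908, 0.2359]
tcp_rot: [-179.9, -0.1, 179.9]
contact_force: [-0.4, 0.4, 0.4]
gripper_width: 0.0472
[0.6197563  0.09102706 0.23600836] [-1.79886912e+02 -8.79949497e-02  1.79927757e+02]
```

View pics/w5z.png

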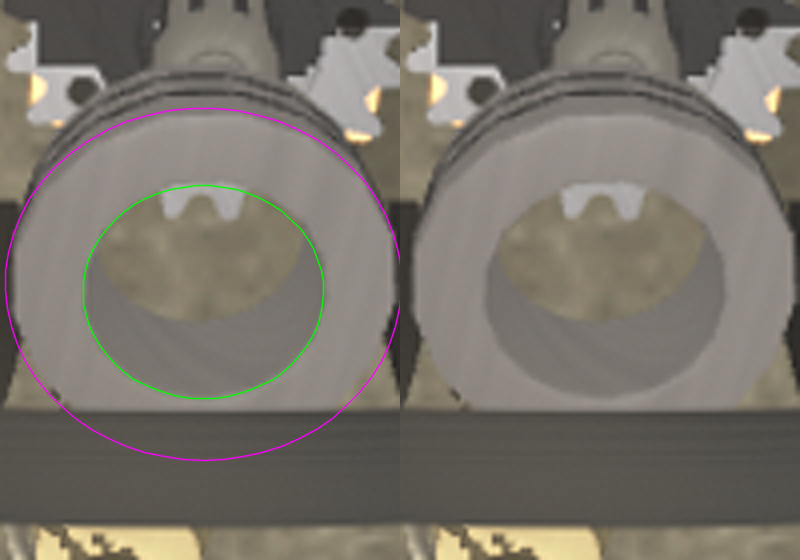

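The ring sits about 2 mm nearer the base than the TCP, as expected, and level. Lowering it.

```bash
python3 -m jog '[[[0.001,0.001,0.04],[0,0,0],0],[[0,0,0.05],[0,0,0],0],[[0,0,0.03],[0,0,0],0],[[0,0,0],[0,0,0],0],[[0,0,0],[0,0,0],0],[[0,0,0],[0,0,0],0],[[0,0,0],[0,0,0],0]]'
```

```text
clock: 30.65
eef_pos: [0.6199, 0.0924, 0.177]
tcp_rot: [-179.9, 0.0, 180.0]
contact_force: [-0.0, 0.3, -1.2]
gripper_width: 0.0473
```

```bash
python3 -m jog '[[[0.001,-0.0015,0.01],[0,0,0],0],[[0,0,0.012],[0,0,0],0],[[0,0,0.012],[0,0,0],0],[[0,0,0.008],[0,0,0],0],[[0,0,0],[0,0,0],0],[[0,0,0],[0,0,0],0]]'
python3 -m jog '[[[0,0,0.008],[0,0,0],0],[[0,0,0.006],[0,0,0],0],[[0,0,0.004],[0,0,0],0],[[0,0,0],[0,0,0],0],[[0,0,0],[0,0,0],0],[[0,0,0],[0,0,0],0]]'
```

```text
clock: 31.25
eef_pos: [0.6189, 0.0917, 0.1546]
tcp_rot: [-179.9, -0.1, 180.0]
contact_force: [1.6, 1.1, -2.3]
gripper_width: 0.047
clock: 31.85
eef_pos: [0.619, 0.0915, 0.1459]
tcp_rot: [-179.9, -0.1, 180.0]
contact_force: [2.2, 3.0, -1.0]
gripper_width: 0.0472
```

```bash
python3 -m jog '[[[0,0,0.002],[0,0,0],0],[[0,0,0],[0,0,0],0],[[0,0,0],[0,0,0],1],[[0,0,0],[0,0,0],1],[[0,0,0],[0,0,0],1],[[0,0,0],[0,0,0],1],[[0,0,0],[0,0,0],1],[[0,0,-0.04],[0,0,0],1],[[0,0,-0.08],[0,0,0],1],[[0,0,-0.06],[0,0,0],1]]'
python3 -m jog '[[[0.05,0.01,0],[0,0,0],1],[[0.09,0.023,0],[0,0,0],1],[[0.09,0.023,0],[0,0,0],1],[[0.09,0.023,0],[0,0,0],1],[[0.05,0.013,0],[0,0,0],1],[[0.016,0,0.05],[0,0,0],1],[[0,0,0.08],[0,0,0],1],[[0,0,0],[0,0,0],1],[[0,0,0],[0,0,0],1],[[0,0,0],[0,0,0],1]]'
python3 - <<'E'
from h import *
d=shot("wrist");s=r.state();p=s["eef_pos"];print(p,s["joint_pos"].round(1))
M=(255,0,255);G=(0,255,0);x,y=.4225,.1375;b=shot("side");a=shot("scene")
c=wproj(d,[[x,y,.01]])[0]
i=[wcrop(d,*c,[(circ(x,y,.01,.02),M),(circ(x,y,.01,.0145),G)],4,90,110),crop(b,265,120,100,110,4)]
cv2.imwrite("pics/w6z.png",np.hstack(i))
E
```

```text
clock: 32.85
eef_pos: [0.6188, 0.0916, 0.2363]
tcp_rot: [-179.9, -0.1, 180.0]
contact_force: [0.7, 0.4, 0.2]
gripper_width: 0.088
clock: 33.85
eef_pos: [0.4266, 0.1379, 0.1713]
tcp_rot: [-180.0, 0.0, 180.0]
contact_force: [0.1, -0.5, -0.1]
gripper_width: 0.0882
[0.42672824 0.13783963 0.17137772] [ -4.3  38.6 -30.9 123.7  42.3  28.5  21.8]
```

View pics/w6z.png

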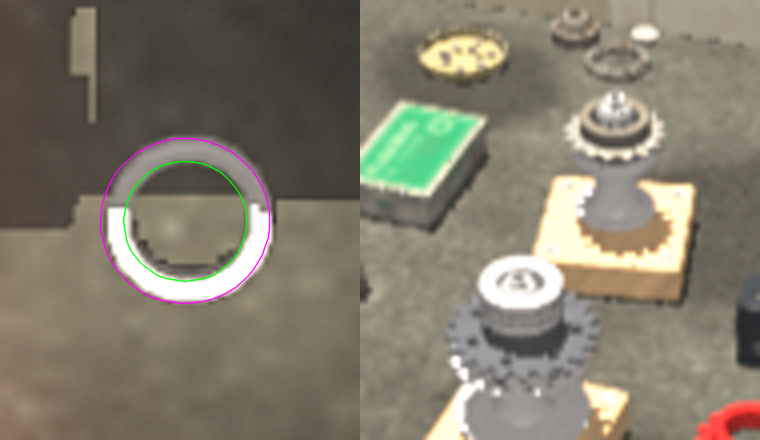

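The tall spacer is down on the large cog, seen in the side view at (520,300). The thin ring is at about (0.4225, 0.138). I'll pitch the tool about 7° about the jaw axis so the wrist can reach low this close in.

```bash
python3 -m jog '[[[0,0,0],[0,0.02,0],1],[[0,0,0],[0,0.02,0],1],[[-0.008,0,0.07],[0,0,0],1],[[-0.008,0,0.08],[0,0,0],1],[[-0.0076,0,0.07],[0,0,0],1],[[0,0,0],[0,0,0],1],[[0,0,0],[0,0,0],1],[[0,0,0],[0,0,0],1]]'
python3 - <<'E'
from h import *
from scipy.spatial.transform import Rotation as Ro
s=r.state();print(s["joint_pos"].round(1),s["eef_pos"],s["tcp_rot"])
R=Ro.from_euler("xyz",s["tcp_rot"],degrees=True).as_matrix()
print("units to go",(R.T@(np.array([.4248,.138,.0255])-s["eef_pos"])*2).round(4))
E
```

```text
clock: 34.8
eef_pos: [0.4245, 0.1377, 0.0612]
tcp_rot: [-180.0, -7.2, 179.9]
contact_force: [0.1, 0.4, 0.6]
gripper_width: 0.0877
[ -6.8  52.2 -25.2 121.1  46.9  23.3  20.4] [0.42447457 0.13771845 0.06115085] [-179.98044119   -7.15000939  179.94719768]
units to go [-0.0095  0.0006  0.0707]
```

```bash
python3 -m jog '[[[-0.004,0,0.03],[0,0,0],1],[[-0.004,0,0.03],[0,0,0],1],[[-0.0015,0,0.01],[0,0,0],1],[[0,0,0],[0,0,0],1],[[0,0,0],[0,0,0],1],[[0,0,0],[0,0,0],1]]'
python3 - <<'E'
from h import *
s=r.state();print(s["joint_pos"].round(1))
E
```

```text
clock: 35.4
eef_pos: [0.4242, 0.1373, 0.025]
tcp_rot: [-179.9, -7.2, 180.0]
contact_force: [-0.3, -0.5, 0.0]
gripper_width: 0.0881
[ -9.7  55.8 -20.3 121.3  50.9  18.1  17.2]
```

```bash
python3 -m jog '[[[0,0,0],[0,0,0],0],[[0,0,0],[0,0,0],0],[[0,0,0],[0,0,0],0],[[0,0,0],[0,0,0],0],[[0,0,0],[0,0,0],0],[[0,0,0],[0,0,0],0],[[0,0,0],[0,0,0],0],[[0,0,0],[0,0,0],0]]' 30
python3 -m jog '[[[0.003,0,-0.02],[0,0,0],0],[[0.006,0,-0.05],[0,0,0],0],[[0.01,0,-0.08],[0,0,0],0],[[0.01,0,-0.09],[0,0,0],0],[[0.011,0,-0.09],[0,0,0],0],[[0.011,0,-0.09],[0,0,0],0],[[0,0,0],[0,0,0],0],[[0,0,0],[0,0,0],0]]'
python3 - <<'E'
from h import *
from scipy.spatial.transform import Rotation as Ro
s=r.state();R=Ro.from_euler("xyz",s["tcp_rot"],degrees=True).as_matrix()
print((R.T@(np.array([.626+.0018,-.126,.225])-s["eef_pos"])*2).round(4))
E
```

```text
clock: 36.2
eef_pos: [0.4237, 0.1372, 0.0241]
tcp_rot: [-179.9, -7.3, 180.0]
contact_force: [-0.4, 0.8, -0.3]
gripper_width: 0.0389
clock: 37.0
eef_pos: [0.4252, 0.1371, 0.2369]
tcp_rot: [-179.9, -7.2, 179.9]
contact_force: [-0.1, -0.1, -0.3]
gripper_width: 0.0386
[-0.4055 -0.5259 -0.0262]
```

```bash
python3 -m jog '[[[-0.03,-0.04,-0.0062],[0,0,0],0],[[-0.055,-0.07,-0.005],[0,0,0],0],[[-0.055,-0.07,-0.005],[0,0,0],0],[[-0.055,-0.07,-0.005],[0,0,0],0],[[-0.055,-0.07,-0.005],[0,0,0],0],[[-0.055,-0.07,0],[0,0,0],0],[[-0.055,-0.07,0],[0,0,0],0],[[-0.0455,-0.066,0],[0,0,0],0],[[0,0,0],[0,0,0],0],[[0,0,0],[0,0,0],0]]'
python3 -m jog '[[[0,0,0],[0,0,0],0],[[0,0,0],[0,0,0],0],[[0,0,0],[0,0,0],0],[[0,0,0],[0,0,0],0]]'
python3 - <<'E'
from h import *
from scipy.spatial.transform import Rotation as Ro
d=shot("wrist");s=r.state();R=Ro.from_euler("xyz",s["tcp_rot"],degrees=True).as_matrix();p=s["eef_pos"];print(p)
print((R.T@(np.array([.6275,-.126,.160])-p)*2).round(4))
G=(0,255,0);M=(255,0,255);zt=p[2]-.0241+.01;x=p[0]-.0012
L=[(circ(x,p[1],zt,.02),M),(circ(x,p[1],zt,.0145),G),(circ(.6262,-.126,.127,.006),G)]
cv2.imwrite("pics/w7z.png",np.hstack([wcrop(d,314,258,k,4,100,140) for k in (L,[])]))
E
```

```text
clock: 38.0
eef_pos: [0.6266, -0.1261, 0.2211]
tcp_rot: [-179.9, -7.5, 179.9]
contact_force: [-1.0, 0.8, -0.0]
gripper_width: 0.0383
clock: 38.4
eef_pos: [0.6276, -0.125, 0.2237]
tcp_rot: [-179.9, -7.3, -180.0]
contact_force: [0.1, -1.4, 0.1]
gripper_width: 0.0384
[ 0.62764348 -0.12519347  0.22364661]
[-0.0159 -0.0014  0.1263]
```

View pics/w7z.png

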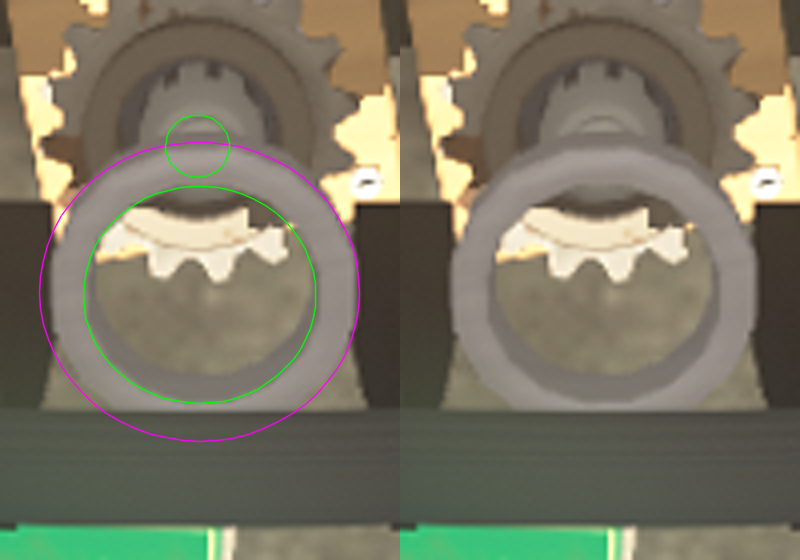

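Ring is gripped centred, within about 0.5 mm of prediction, and the low hub with the small cog is directly behind it. Lowering.

```bash
python3 -m jog '[[[-0.006,-0.001,0.045],[0,0,0],0],[[-0.006,0,0.05],[0,0,0],0],[[-0.004,0,0.03],[0,0,0],0],[[0,0,0],[0,0,0],0],[[0,0,0],[0,0,0],0],[[0,0,0],[0,0,0],0],[[0,0,0],[0,0,0],0],[[0,0,0],[0,0,0],0]]'
python3 - <<'E'
from h import *
from scipy.spatial.transform import Rotation as Ro
s=r.state();R=Ro.from_euler("xyz",s["tcp_rot"],degrees=True).as_matrix();p=s["eef_pos"];print(p)
print((R.T@(np.array([.6275,-.126,.1377])-p)*2).round(4))
E
```

```text
clock: 39.25
eef_pos: [0.6282, -0.1262, 0.1612]
tcp_rot: [-179.9, -7.2, 180.0]
contact_force: [-0.1, 0.6, -0.7]
gripper_width: 0.0386
[ 0.62818891 -0.12619092  0.16122202]
[-0.0045  0.0005  0.0468]
```

```bash
python3 -m jog '[[[-0.001,0,0.012],[0,0,0],0],[[-0.001,0,0.01],[0,0,0],0],[[-0.001,0,0.01],[0,0,0],0],[[0,0,0],[0,0,0],0],[[0,0,0],[0,0,0],0],[[-0.001,0,0.006],[0,0,0],0],[[-0.0005,0,0.005],[0,0,0],0],[[0,0,0],[0,0,0],0],[[0,0,0],[0,0,0],0],[[0,0,0],[0,0,0],0]]'
python3 -m jog '[[[0,0,0.003],[0,0,0],0],[[0,0,0],[0,0,0],0],[[0,0,0],[0,0,0],0],[[0,0,0],[0,0,0],0]]'
```

```text
clock: 40.25
eef_pos: [0.6273, -0.1262, 0.1389]
tcp_rot: [-179.9, -7.3, 180.0]
contact_force: [0.0, -0.4, -0.8]
gripper_width: 0.0386
clock: 40.65
eef_pos: [0.6271, -0.1263, 0.1373]
tcp_rot: [-179.9, -7.3, 180.0]
contact_force: [0.2, -0.4, -0.2]
gripper_width: 0.0383
```

```bash
python3 -m jog '[[[0,0,0],[0,0,0],1],[[0,0,0],[0,0,0],1],[[0,0,0],[0,0,0],1],[[0,0,0],[0,0,0],1],[[0,0,0],[0,0,0],1],[[0.005,0,-0.04],[0,0,0],1],[[0.01,0,-0.08],[0,0,0],1],[[0.01,0,-0.08],[0,0,0],1],[[0.01,0,-0.08],[0,0,0],1],[[0.08,0,0],[0,0,0],1]]'
python3 -m jog '[[[0.09,0,0],[0,0,0],1],[[0.09,0,0],[0,0,0],1],[[0.06,0,0],[0,0,0],1],[[0,0,0],[0,0,0],1],[[0,0,0],[0,0,0],1],[[0,0,0],[0,0,0],1],[[0,0,0],[0,0,0],1]]'
python3 - <<'E'
from h import *
a=shot("scene");b=shot("side");print(r.state()["eef_pos"])
G=(0,255,0);M=(255,0,255)
L=[(circ(.6168,.0912,.135,.024),M),(circ(.6255,-.126,.123,.02),M)]
i=[crop(a,295,165,140,110,3),crop(b,270,120,90,110,4)]
i=[cv2.resize(k,(int(k.shape[1]*400/k.shape[0]),400)) for k in i];o=np.hstack(i);o=o[:, :]
cv2.imwrite("pics/f.png",cv2.resize(o,(800,400*800//o.shape[1])))
E
```

```text
clock: 41.65
eef_pos: [0.5944, -0.1244, 0.2888]
tcp_rot: [180.0, -6.4, 179.9]
contact_force: [-0.1, 1.1, -0.8]
gripper_width: 0.0882
clock: 42.35
eef_pos: [0.47, -0.1256, 0.2984]
tcp_rot: [-180.0, -7.3, 180.0]
contact_force: [0.6, 0.3, -0.4]
gripper_width: 0.0882
[ 0.46958778 -0.1256125   0.29838797]
```

View pics/f.png

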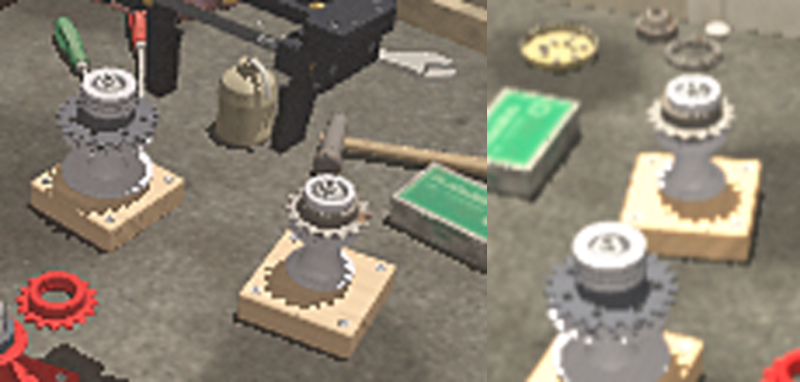

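Both stacks are complete and level: tall spacer on the large cog at (108,88) and thin spacer on the small cog at (328,192). The gripper is well clear and the bystanders are in place. Handing in.

```bash
python3 -c "
from bench import r
print(r.sign_off())"
```

```text
the job is handed in; nothing more can be done
None
```

The job is handed in at about 42 s of the 102 s. The cogs are swapped and a spacer is on each: large cog and tall spacer on the high-flange hub, small cog and thin spacer on the low-flange hub.

**Final checks**
- **Last pictures:** the scene and side views show both stacks level and seated, and the gripper is clear. The oil can and tin look unmoved. I did not measure their positions, and the spanner was outside the last crops, though the arm never went near it.
- **Release heights:** the parts were let go within about 1.5 mm of their computed seating heights. Force readings stayed under about 4 N throughout.

**What disagreed or failed on the way**
- **Hub positions:** the wrist camera and the fixed cameras disagreed by about 2 mm in x on both hubs. I used values in between, and everything slid on freely. The tall spacer brushed its driver at 2–3 N on the way down.
- **Boss size:** the bosses gripped at about 46–47 mm, not the 48 mm listed.
- **Tall spacer grasp:** the first grasp stopped short at a wrist joint limit and closed above the ring. I regrasped it with the tool tilted about 2.5°. The thin spacer was picked up and placed with the tool pitched 7°.
- **Pictures:** I viewed 16, two over the budget.

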